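Hold a pen probe centred in a sample vial through the stand's guide

TASK

Lift the pen probe out of its parking bracket and lower its thin rod straight down through the guide hole of the measuring stand into the open vial below, without the probe ever touching the stand or the vial. Stop with the tip about halfway down inside the vial and finish still holding the probe there, upright, still and centred in the guide hole. Leave the vial in its nest and the bottles, beaker and dish where they are.

Things in the scene. Friction and masses are not known exactly. Their poses are not given: they have to be found in the camera images.
- probe: Pen probe, 161 mm long, 50 to 100 g: steel rod, 8 mm in diameter, 105 mm long, under a white square head, 26 x 26 mm and 56 mm tall with flat sides, for gripping. Origin at the rod's lower tip; z up the rod, x and y square to the head's sides; the head spans z = 105 to 161 mm. Starts upright, loose, hanging by its head's underside on the parking bracket's plate.
- rod_tip (a point): Lower end of the probe's rod, on its axis (the same point as the probe's origin).
- rod_mid (a point): Point on the probe rod's axis, 55 mm above its tip.
- park: Parking bracket, fixed to the bench: grey plate 72 x 72 mm and 10 mm thick, its top 120 mm above the bench, on four thin steel legs over a white 90 x 80 mm base. A 14 mm hole goes through the middle of the plate; the probe's rod hangs in it with some play. Origin at the bench under the hole, z up.
- park_hole (a point): Centre of the parking hole at the plate's top face, 120 mm above the bench.
- stand: Measuring stand, fixed, rigid: white base 120 x 80 mm, 6 mm thick; column 100 mm tall, 50 mm to the -x side; grey guide plate 44 mm wide, from the column to 22 mm past the hole, underside 85 and top 100 mm above the bench. Its upright guide hole is 20 mm in diameter; the vial stands straight below in a low ring (42 mm outside). Origin at the bench under the hole, z up, x from column to hole.
- guide (a point): Centre of the guide hole, half way through the plate, 92.5 mm above the bench.
- vial: Open amber glass vial, loose, about 40 g, standing upright in the stand's nest under the guide hole, centred there to about 1 mm. 58 mm tall, 30 mm in diameter, neck 23 mm outside and 19 mm clear opening, inner floor 3 mm above its underside. Origin at the centre of its underside (6 mm above the bench), z up; halfway down inside is about 30 mm above the origin.
- bottle0: Bystander: closed amber bottle with a blue cap and paper label, 54 mm in diameter, 95 mm tall. Origin under its centre.
- bottle1: Bystander: another such bottle, 54 mm in diameter, 95 mm tall. Origin under its centre.
- beaker: Bystander: open glass beaker, 64 mm in diameter, 80 mm tall. Origin under its centre.
- dish: Bystander: flat glass dish, 84 mm in diameter, 18 mm tall. Origin under its centre.
Things that resemble listed ones, but are neither listed nor needed, are in the scene too. What is shaped like the probe but orange is not meant. Leave any purple look-alike of the park alone.

How it is judged:
By the outcome, as a careful person would: the job done as asked, in the order asked, and still so for the second after the job is handed in, while the arm keeps its last pose, push and grip.
It also fails if it takes over 58 s, if anything falls off the work surface, if the arm or the gripper's body presses on something with over 40 N, if the wrist force passes 120 N, or if a joint passes its speed limit or range.

ROBOT

A 6-joint arm with a two-finger parallel gripper is mounted at the origin on the work surface. World frame = base frame: x ahead of the robot, y to its left, z up, the work surface at z = 0. Lengths are in mm, angles in degrees, forces in N, time in s.
With the tool pointing down it reaches from about 275 to 850 mm from the base axis. Payload 19 kg.
Tool frame: the origin (TCP) lies midway between the tips of the shut fingers; the grasp point (between the pads) lies 19 mm behind it (robot.tcp_to_grasp is the z of the grasp point in the tool frame, in mm); z points along the fingers, y is the direction in which the jaws open and shut (so a half turn about z gives the same grasp; the last joint's range is limited). The gripper opens to 85 mm and grips with 20 to 120 N. Pads are 22 mm wide; open, the fingers measure 114 mm over their backs; the gripper's body (76 mm by 85 mm) begins 54 mm behind the grasp point. The pads swing forward as they close: fully open they stand 13 mm farther back than shut.
Start: joints at [68.64, 8.623, 82.357, -0, 89.026, -7.678], TCP at [136.015, 558.65, 231.267] pointing down, gripper open.
Joint ranges: [-160.23, 160.23], [-39.13, 120.54], [6.94, 153.29], [-79.49, 259.48], [9.18, 160.14], [-161.06, 161.06]. Speed limits (degrees/s): [108.29, 108.29, 127.2, 172.46, 172.46, 172.46].

INTERFACE

Orientations are given as a 3x3 rotation matrix whose columns are the frame's x, y, z axes.
In Python, from workcell import robot gives the robot as it stands. The module is installed in compiled form; this text tells all that it offers.
- The arm moves only by the tool send_rows, never from a script. Its argument "increments" is a list of rows, each a list of 2 entries, a list of its own where there are three numbers: the shift along the tool's x, y, z in mm, then the turn about the tool's z in rad. In form: [[[dx, dy, dz], twist], ...]. A call has 1 to 8 rows; each row shifts and turns the pose as measured when the row begins, along the tool's axes as they then stand; what a row does not reach is not made up. A row lasts 1/8 s, in which the tool goes at most 62.5 mm and 10.7 degrees, less where a joint would pass 70% of its speed; a pose out of reach is approached as far as the arm can. A call with a gripper value outside its range is refused whole. "grip" is the closure, from -1 (fully open) to 1 (shut), so that 0 is half open, set as the call begins (left out, the last holds). The fingers move at their own pace and stop on an object; the grip force is fixed at half the most. Time passes only in rows, so rows that do not move let the fingers close. It gives the time, the measured TCP pose, the force and the opening at its end, in the units of the state.
- robot.sense(): the state, without advancing time (a new reading comes with each control period).
- robot.camera(name): name is "scene" or "top" or "wrist"; returns a dict with "image" (384x512x3 uint8, red, green, blue), "fx", "fy", "cx", "cy" (pixels), "position" and "attitude" of the camera in the world. Camera axes: x right, y down, z forward; pixel columns grow to the right and rows downward; lengths in mm; the calibration is good to about 2 mm. A picture is of the moment at which its call begins. There is no depth.
- robot.sign_off(): hands the job in, once; it reports no verdict.
The state is a dict: "t": time; "joints": joint angles; "dq": joint speeds; "joint_torque": joint torques, N m; "position": TCP position; "eef_rot": TCP orientation; "ft_force": force on the tool from outside, world axes, zero at the start; "torque": the same for the moment, N m; "gripper_width": opening from 0.0 (shut) to 1.0 (fully open).
Only numpy, scipy, OpenCV 4.12 (cv2) and the standard library are available. Lean on these libraries where they do the work, as an engineer would, in place of code of your own. Each camera call takes 0.05 s, during which the arm holds its last target. There are 200 camera calls.

## Working session

There is one attempt and no reset: what is moved stays moved. The work goes in short steps, Python scripts to look and compute and a tool call to move; the robot and the scene stay as the last step left them, time stands still between calls to the robot, and variables do not carry over. Pictures are saved under pics/ and viewed, about 8 in all and at most 12, crops included, and the job is handed in when it is done.

Besides the shell and the picture viewer there is one more tool, called as a command line: name --argument value ..., lists and objects as JSON in quotes. send_rows: Moves the arm, as the interface text tells. Its arguments: {"type":"object","properties":{"increments":{"type":"array"},"grip":{"type":"number"}},"required":["increments"]}

```bash
mkdir -p pics
cat > h.py <<'E'
import numpy as np, cv2, json
from workcell import robot
def shot(n, f):
    c=robot.camera(n); cv2.imwrite('pics/'+f+'.png',c['image'][:,:,::-1])
    np.savez('pics/'+f+'.npz',**{k:np.array(v) for k,v in c.items()}); return c
def load(f): return dict(np.load('pics/'+f+'.npz'))
def ray(c,u,v):
    d=np.array(c['attitude']).reshape(3,3)@np.array([(u-c['cx'])/c['fx'],(v-c['cy'])/c['fy'],1.]); return np.array(c['position']),d/np.linalg.norm(d)
def onz(c,u,v,z):
    p,d=ray(c,u,v); return p+d*(z-p[2])/d[2]
def proj(c,P):
    q=np.array(c['attitude']).reshape(3,3).T@(np.array(P)-c['position']); return np.array([c['fx']*q[0]/q[2]+c['cx'],c['fy']*q[1]/q[2]+c['cy']])
def tri(rs):
    A=0;b=0
    for p,d in rs:
        M=np.eye(3)-np.outer(d,d);A=A+M;b=b+M@p
    return np.linalg.solve(A,b)
E
python3 - <<'E'
from h import *
ims=[]
for n in ['scene','top']:
    c=shot(n,n+'0'); print(n,c['fx'],c['cx'],c['cy'],c['position'],np.array(c['attitude']).round(3).tolist())
s=robot.sense(); print(s['t'],s['position'],np.array(s['eef_rot']).round(3).tolist(),s['gripper_width'],robot.tcp_to_grasp)
E
```

```text
scene 403.8758571073673 250.30208622166862 187.37202398599155 [1177.48637147  276.41139641  585.29550234] [[-0.365, 0.552, -0.75], [0.931, 0.234, -0.281], [0.021, -0.801, -0.599]]
top 466.000312164705 255.71311856441653 188.62512949440972 [ 414.1689377    64.47791354 1289.64850274] [[0.022, -0.988, 0.154], [-1.0, -0.019, 0.017], [-0.013, -0.155, -0.988]]
0.1 [135.95227569 558.48224756 230.79603894] [[-0.972, 0.237, -0.0], [0.237, 0.972, -0.001], [0.0, -0.001, -1.0]] 0.9958135469791021 -18.700000000000003
```

View pics/scene0.png

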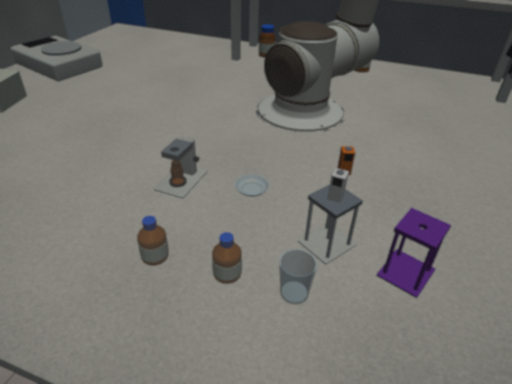

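View pics/top0.png

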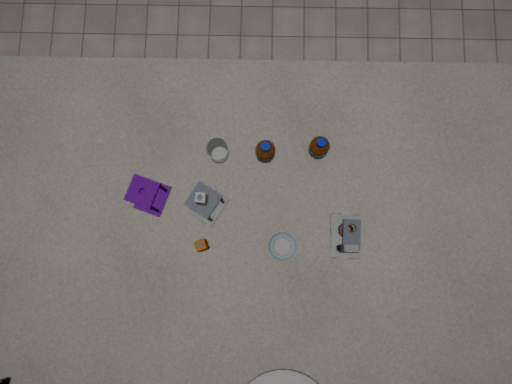

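The scene view has the probe at about (338,180) on the grey bracket, the stand at (180,160), and the decoys (orange and purple) at (347,158) and (415,245). The top view has the probe at (201,197) and the guide hole at about (352,228). I'll zoom in on both.

Run:
```python
from h import *
t=load('top0')['image'];s=load('scene0')['image']
def cr(i,u,v,w=33,h=25): return cv2.resize(i[v-h:v+h,u-w:u+w],(396,300),interpolation=cv2.INTER_CUBIC)
a=np.vstack([np.hstack([cr(t,205,203),cr(t,348,235)]),np.hstack([cr(s,336,195,46,35),cr(s,182,165)])])
cv2.imwrite('pics/crop0.png',a[:,:,::-1])
```

```text
(no output)
```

View pics/crop0.png

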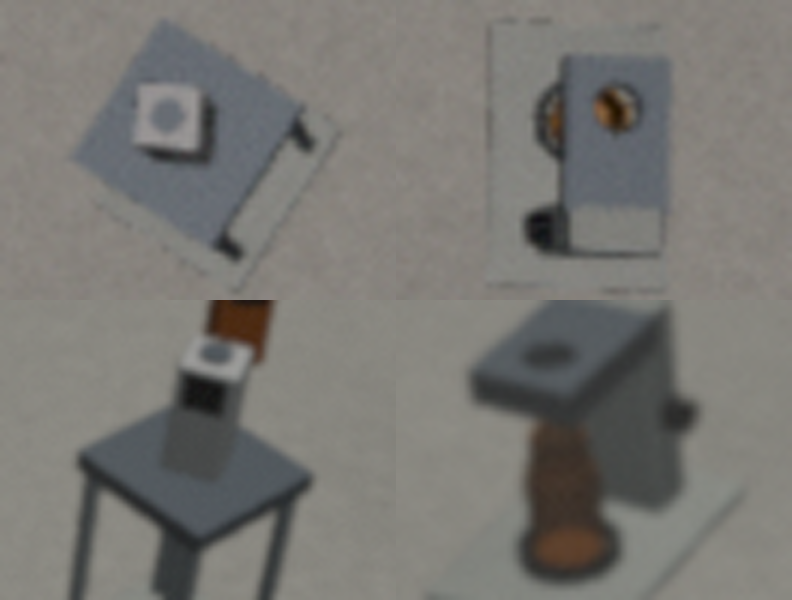

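The probe head is nearly square to the world axes. The guide hole is clear, with the column on the -x (base) side. Next I compute coarse positions and the move to look with the wrist camera.

Run:
```python
from h import *
t=load('top0');s=load('scene0')
P=onz(t,199.8,197.5,176);G=onz(t,352.2,228,100);print(P,G, onz(t,201,245,150))
print(tri([ray(t,199.8,197.5),ray(s,290+217/4.304,160+53/4.286)]),tri([ray(t,352.2,228),ray(s,149+(550-396)/6,140+55/6)]))
st=robot.sense();R=np.array(st['eef_rot']);
print('tool delta to P', R.T@(P-st['position']))
print('yaw',np.degrees(np.arctan2(R[1,1],R[0,1])))
```

```text
[563.85857894 217.73994336 176.        ] [ 503.52853    -163.16050155  100.        ] [450.83511247 213.69988599 150.        ]
[563.51121679 217.40045543 178.56826752] [ 503.26091773 -162.56404229  101.17925001]
tool delta to P [-496.36881787 -229.8046981    54.95020916]
yaw 76.31797257883028
```

send_rows --increments '[[[-30,-14,-15],0],[[-44,-20,-15],0],[[-44,-20,-15],0],[[-44,-20,-15],0],[[-44,-20,0],0],[[-44,-20,0],0],[[-44,-20,0],0],[[-44,-20,0],0]]' --grip -1

```text
t: 1.1
position: [434.0, 323.1, 290.4]
eef_rot: [[-0.973, 0.231, -0.003], [0.231, 0.973, -0.004], [0.001, -0.005, -1.0]]
ft_force: [0.1, 0.5, -1.1]
gripper_width: 1.001
```

```bash
cat > d.py <<'E'
from h import *
import sys
st=robot.sense();R=np.array(st['eef_rot']);T=np.array([float(x) for x in sys.argv[1:4]])
print('t',st['t'],'pos',np.round(st['position'],2),'delta tool',(R.T@(T-st['position'])).round(2),'yaw y',np.degrees(np.arctan2(R[1,1],R[0,1])).round(2),'z',R[:,2].round(4),'F',np.round(st['ft_force'],1),'w',st['gripper_width'])
E
python3 d.py 563.7 217.6 290
```

```text
t 1.1 pos [434.03 323.1  290.43] delta tool [-150.55  -72.66    0.57] yaw y 76.64 z [-0.0026 -0.0044 -1.    ] F [ 0.1  0.5 -1.1] w 1.001346573972267
```

send_rows --increments '[[[-40,-19,0],0],[[-40,-19,0],0],[[-40,-19,0],0],[[-30,-15,0],0],[[0,0,0],-0.12],[[0,0,0],-0.12],[[0,0,0],0]]'

```text
t: 1.98
position: [569.3, 210.7, 286.9]
eef_rot: [[-1.0, -0.007, -0.008], [-0.007, 1.0, -0.006], [0.008, -0.006, -1.0]]
ft_force: [-0.6, -0.6, -0.6]
gripper_width: 0.997
```

```bash
python3 d.py 563.7 217.6 290
python3 - <<'E'
from h import *
c=shot('wrist','w1');print(c['position'],np.array(c['attitude']).round(3).tolist(),c['fx'],proj(c,[563.7,217.6,176]),proj(c,[563.7,217.6,120]))
E
```

```text
t 1.975 pos [569.32 210.72 286.91] delta tool [ 5.6   6.9  -3.08] yaw y 90.41 z [-0.008  -0.006  -0.9999] F [-0.6 -0.6 -0.6] w 0.9968762091523968
[495.83307985 210.50538532 431.43948364] [[-0.006, 0.957, 0.289], [1.0, 0.008, -0.003], [-0.005, 0.289, -0.957]] 271.3386368786691 [264.83367532 182.99135616] [263.69886215 170.69535057]
```

View pics/w1.png

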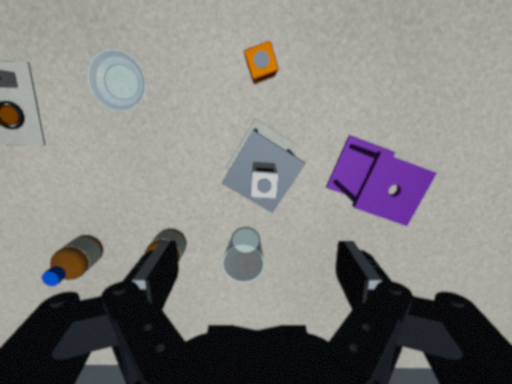

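The wrist view shows the white head top at about (264,185), where I predicted it, nearly square to the image. Now an exact measurement by mask.

```bash
cat > m.py <<'E'
from h import *
import sys
def head(f,u,v,r=22,z=176,th=None):
    c=load(f);i=c['image'][v-r:v+r,u-r:u+r];g=i.min(2)
    g=cv2.resize(g,None,fx=8,fy=8,interpolation=cv2.INTER_CUBIC)
    th=th or cv2.threshold(g,0,255,cv2.THRESH_OTSU)[0]
    m=(g>th).astype('uint8');cs,_=cv2.findContours(m,cv2.RETR_EXTERNAL,cv2.CHAIN_APPROX_NONE)
    for k in sorted(cs,key=cv2.contourArea)[-2:]:
        b=(cv2.boxPoints(cv2.minAreaRect(k))+.5)/8-.5+[u-r,v-r]
        P=np.array([onz(c,*q,z) for q in b]);
        # corners -> centre and edge angle
        e=P[1]-P[0];print(f,th,'px',b.mean(0).round(1),'c',P.mean(0).round(1),'sides',np.linalg.norm(e).round(1),np.linalg.norm(P[2]-P[1]).round(1),'ang',(np.degrees(np.arctan2(e[1],e[0]))%90).round(1))
if __name__=='__main__':
    head('w1',264,185,24,th=195);head('w1',264,185,24,th=170);head('top0',200,197,12,th=180);head('top0',200,197,12)
E
python3 m.py; python3 d.py 563.7 217.6 290
```

```text
w1 195 px [264.1 185. ] c [565.9 216.9 176. ] sides 21.6 21.5 ang 85.3
w1 170 px [284.1 200.2] c [581.2 236.9 176. ] sides 2.4 2.5 ang 83.6
w1 170 px [264.1 185. ] c [565.9 216.9 176. ] sides 24.3 24.2 ang 85.9
top0 114.0 px [191.8 190.6] c [580.4 238.  176. ] sides 20.4 29.4 ang 1.1
top0 114.0 px [199.2 196.6] c [566.  219.3 176. ] sides 26.7 27.0 ang 88.4
t 2.025 pos [569.26 210.79 286.97] delta tool [ 5.55  6.83 -3.03] yaw y 90.31 z [-0.0079 -0.006  -1.    ] F [-0.3  0.4 -0.6] w 1.000024402176747
```

send_rows --increments '[[[2,3,15],0],[[2,4,18],0],[[0,0,18],0],[[0,0,18],0],[[0,0,3],0],[[0,0,0],0]]'

```text
t: 2.78
position: [562.1, 219.2, 207.5]
eef_rot: [[-1.0, 0.0, -0.011], [0.0, 1.0, -0.007], [0.011, -0.007, -1.0]]
ft_force: [-0.1, -0.1, 0.3]
gripper_width: 0.997
```

```bash
python3 d.py 565.5 217.6 215
python3 - <<'E'
from m import *
c=shot('wrist','w2');u,v=proj(c,[565.5,217.6,176]).round().astype(int);print(u,v)
for th in(150,165,180):head('w2',u,v,40,th=th)
cv2.imwrite('pics/w2c.png',cv2.resize(c['image'][v-75:v+75,u-100:u+100,::-1],None,fx=4,fy=4,interpolation=cv2.INTER_CUBIC))
E
python3 d.py 565.5 217.6 215
```

```text
t 2.775 pos [562.09 219.15 207.49] delta tool [-3.32 -1.6  -7.54] yaw y 90.0 z [-0.0114 -0.0066 -0.9999] F [-0.1 -0.1  0.3] w 0.996536822374757
255 225
w2 150 px [215.6 186.3] c [537.7 190.8 176. ] sides 1.3 2.4 ang 0.0
w2 150 px [254.5 235.8] c [574.9 216.9 176. ] sides 55.1 44.8 ang 0.1
w2 165 px [254.5 235.9] c [575.  216.9 176. ] sides 55.1 44.6 ang 0.1
w2 180 px [254.1 225.5] c [566.4 216.7 176. ] sides 25.2 23.9 ang 84.9
t 2.825 pos [562.15 219.13 207.64] delta tool [-3.27 -1.58 -7.39] yaw y 90.0 z [-0.0113 -0.0066 -0.9999] F [-0.5 -0.2  0.1] w 1.0001586473594728
```

View pics/w2c.png

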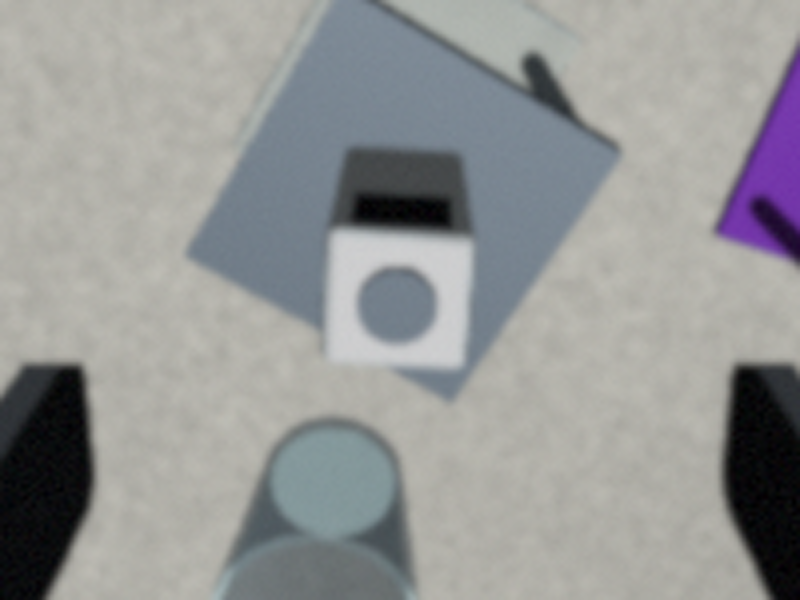

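Head centre is about (566,217), turned about -4° from the tool. I'll line up the tool and descend.

send_rows --increments '[[[-2,-1,3],0.065],[[-2,-1,14],0],[[0,0,14],0],[[0,0,14],0],[[0,0,10],0],[[0,0,0],0]]'

```text
t: 3.58
position: [565.6, 216.8, 149.6]
eef_rot: [[-0.998, 0.063, -0.01], [0.063, 0.998, -0.006], [0.01, -0.007, -1.0]]
ft_force: [-0.2, -0.5, 0.3]
gripper_width: 0.999
```

```bash
python3 d.py 566 217 138; python3 d.py 566 217 138
```

```text
t 3.575 pos [565.62 216.77 149.61] delta tool [-0.48  0.33 11.61] yaw y 86.37 z [-0.0104 -0.0063 -0.9999] F [-0.2 -0.5  0.3] w 0.9994123327203001
t 3.575 pos [565.62 216.77 149.61] delta tool [-0.48  0.33 11.61] yaw y 86.37 z [-0.0104 -0.0063 -0.9999] F [-0.2 -0.5  0.3] w 0.9994123327203001
```

send_rows --increments '[[[0,0,8],0],[[0,0,2],0],[[0,0,0],0]]'

```text
t: 3.95
position: [565.9, 216.8, 139.7]
eef_rot: [[-0.998, 0.063, -0.009], [0.063, 0.998, -0.006], [0.009, -0.007, -1.0]]
ft_force: [-0.4, -0.2, 0.4]
gripper_width: 0.997
```

send_rows --increments '[[[0,0,0],0],[[0,0,0],0],[[0,0,0],0],[[0,0,0],0],[[0,0,0],0],[[0,0,0],0]]' --grip 1

```text
t: 4.7
position: [566.2, 216.9, 140.5]
eef_rot: [[-0.998, 0.063, -0.008], [0.063, 0.998, -0.006], [0.008, -0.006, -1.0]]
ft_force: [-0.1, -0.1, -0.1]
gripper_width: 0.293
```

```bash
python3 d.py 566 217 138
```

```text
t 4.7 pos [566.19 216.9  140.48] delta tool [0.18 0.1  2.48] yaw y 86.38 z [-0.008  -0.0057 -1.    ] F [-0.1 -0.1 -0.1] w 0.29318003202432735
```

Gripped, with the opening at 25 mm. I'll lift in stages.

send_rows --increments '[[[0,0,-4],0],[[0,0,-8],0],[[0,0,-10],0],[[0,0,-10],0],[[0,0,-10],0],[[0,0,0],0]]'

```text
t: 5.45
position: [566.8, 217.2, 186.4]
eef_rot: [[-0.998, 0.063, -0.007], [0.063, 0.998, -0.005], [0.006, -0.006, -1.0]]
ft_force: [0.1, -0.3, -1.2]
gripper_width: 0.298
```

```bash
python3 d.py 566.2 216.9 272
```

```text
t 5.45 pos [566.77 217.22 186.41] delta tool [  1.1   -0.86 -85.58] yaw y 86.39 z [-0.0068 -0.0054 -1.    ] F [ 0.1 -0.3 -1.2] w 0.2977448556048646
```

send_rows --increments '[[[0.5,0,-10],0],[[0.5,0,-12],0],[[0,0,-14],0],[[0,0,-14],0],[[0,0,-14],0],[[0,0,-12],0],[[0,0,-4],0],[[0,0,0],0]]'

```text
t: 6.45
position: [566.3, 217.8, 272.3]
eef_rot: [[-0.998, 0.063, -0.006], [0.063, 0.998, -0.005], [0.006, -0.006, -1.0]]
ft_force: [0.1, 0.5, -0.3]
gripper_width: 0.294
```

```bash
python3 d.py 503.4 -163 280
```

```text
t 6.45 pos [566.31 217.77 272.35] delta tool [  38.8  -384.02   -5.22] yaw y 86.38 z [-0.0064 -0.0053 -1.    ] F [ 0.1  0.5 -0.3] w 0.29448194135030986
```

send_rows --increments '[[[1,-10,-2],0],[[2,-20,-2],0],[[3,-28,0],0],[[3,-28,0],0],[[3,-28,0],0],[[3,-28,0],0],[[3,-28,0],0],[[3,-28,0],0]]'

```text
t: 7.45
position: [528.4, 8.9, 276.4]
eef_rot: [[-0.998, 0.064, -0.01], [0.064, 0.998, -0.007], [0.009, -0.008, -1.0]]
ft_force: [0.1, 0.3, -0.8]
gripper_width: 0.296
```

```bash
python3 d.py 503.4 -163 280
```

```text
t 7.45 pos [528.37   8.91 276.38] delta tool [  13.99 -173.17   -2.14] yaw y 86.35 z [-0.0096 -0.0072 -0.9999] F [ 0.1  0.3 -0.8] w 0.2964145042382126
```

send_rows --increments '[[[2,-28,0],0],[[2,-28,0],0],[[2,-28,0],0],[[2,-28,0],0],[[2,-26,0],0],[[2,-18,0],0],[[0,-6,0],0],[[0,0,0],0]]'

```text
t: 8.45
position: [497.8, -165.4, 277.6]
eef_rot: [[-0.997, 0.072, -0.011], [0.072, 0.997, -0.008], [0.01, -0.009, -1.0]]
ft_force: [-1.0, -0.9, 0.3]
gripper_width: 0.296
```

```bash
python3 d.py 503.4 -163 280;python3 - <<'E'
from h import *
s=shot('scene','s3');t=shot('top','t3');w=shot('wrist','w3')
print(proj(s,[503.4,-163,155]),proj(t,[503.4,-163,290]),proj(w,[503.4,-163,100]))
def cr(i,u,v,w=44,h=33): return cv2.resize(i[v-h:v+h,u-w:u+w],(396,300),interpolation=cv2.INTER_CUBIC)
a=np.vstack([np.hstack([cr(s['image'],182,150,66,50),cr(t['image'],352,228)]),np.hstack([cv2.resize(w['image'],(396,300)),cr(s['image'],182,120)])])
cv2.imwrite('pics/crop3.png',a[:,:,::-1])
E
```

```text
t 8.45 pos [ 497.79 -165.41  277.59] delta tool [-5.4   2.79 -2.49] yaw y 85.9 z [-0.0109 -0.0083 -0.9999] F [-1.  -0.9  0.3] w 0.2961595977300378
[172.03290676 128.11164598] [369.09331244 221.7379188 ] [259.91106681 177.75063859]
```

View pics/crop3.png

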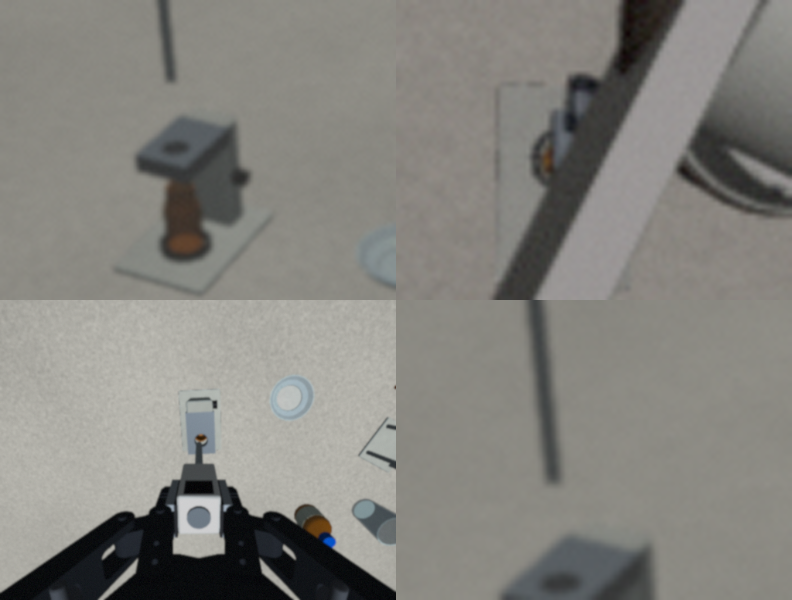

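The scene crop shows the rod tip at about (172.5,126.7) and the hole at (174.7,149.3). The wrist view shows the rod over the hole near (259,185), so I zoom in there.

Run:
```python
from h import *
w=load('w3');s=load('s3')
a=cv2.resize(w['image'][160:205,230:290],(800,600),interpolation=cv2.INTER_CUBIC)
cv2.imwrite('pics/w3z.png',a[:,:,::-1])
p=np.array(w['position']);print(p,np.array(w['attitude']).round(3).tolist())
```

```text
[ 425.15872676 -158.75009356  422.31178039] [[0.071, 0.956, 0.286], [0.997, -0.066, -0.028], [-0.008, 0.287, -0.958]]
```

View pics/w3z.png

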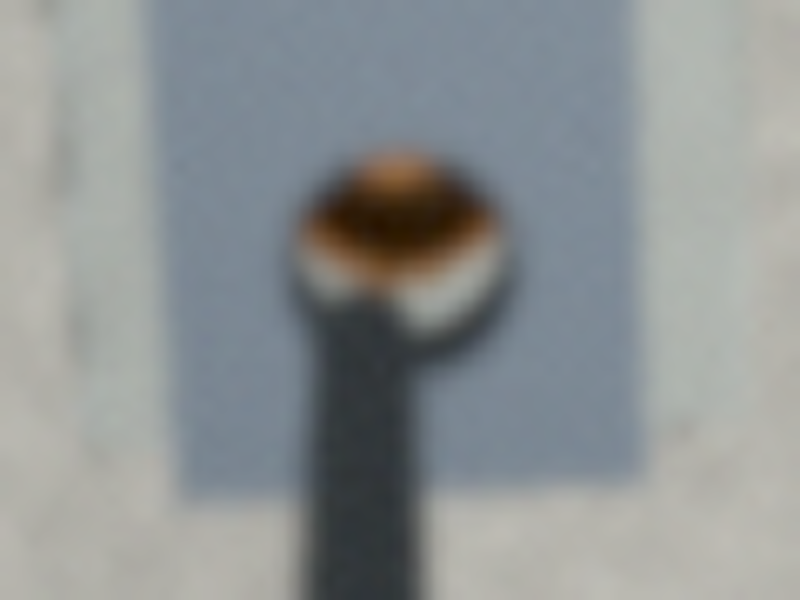

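Run:
```python
from h import *
w=load('w3');s=load('s3');st=robot.sense();print(st['t'])
T=tri([ray(w,256.9,185.0),ray(s,172.3,126.0)]);print('tip',T,proj(w,T),proj(s,T))
for z in(148,152,156,160):print(z,onz(w,256.9,185.0,z))
H=onz(w,259.6,178.5,100);print('hole',H,'by scene',onz(s,174.4,149,100))
print('expected tip below tcp',np.array(st['position'])+np.array(st['eef_rot'])[:,2]*125.5)
```

```text
8.6
tip [ 497.03922301 -165.84049901  156.46539112] [256.87735976 185.01492382] [172.31267195 126.00117941]
148 [ 499.31361353 -166.04147695  148.        ]
152 [ 498.23229086 -165.93515438  152.        ]
156 [ 497.15096819 -165.82883181  156.        ]
160 [ 496.06964552 -165.72250924  160.        ]
hole [ 504.31233514 -163.4428598   100.        ] by scene [ 501.16406512 -164.12344696  100.        ]
expected tip below tcp [ 496.85869666 -165.58090907  152.19827716]
```

send_rows --increments '[[[-2,1,6],0],[[-2,1,8],0],[[-2,1,8],0],[[0,0,8],0],[[0,0,5],0],[[0,0,0],0]]'

```text
t: 9.35
position: [504.5, -160.6, 239.2]
eef_rot: [[-0.998, 0.068, -0.012], [0.068, 0.998, -0.008], [0.011, -0.008, -1.0]]
ft_force: [-0.8, 0.1, 0.5]
gripper_width: 0.299
```

```bash
cat > v.py <<'E'
from h import *
import sys
n=sys.argv[1]
w=shot('wrist','w'+n);s=shot('scene','s'+n)
a=cv2.resize(w['image'][160:205,230:290],(700,525),interpolation=cv2.INTER_CUBIC)
b=cv2.resize(s['image'][110:200,155:215],(350,525),interpolation=cv2.INTER_CUBIC)
a=cv2.resize(np.hstack([a[:,125:575],b]),(800,525));cv2.imwrite('pics/v'+n+'.png',a[:,:,::-1])
E
python3 v.py 4;python3 d.py 503.5 -163.2 238.5
```

```text
t 9.45 pos [ 504.68 -160.7   239.73] delta tool [ 1.   -2.56  1.26] yaw y 86.1 z [-0.0112 -0.0079 -0.9999] F [ 0.1 -0.3 -0.2] w 0.2984801912071438
```

View pics/v4.png

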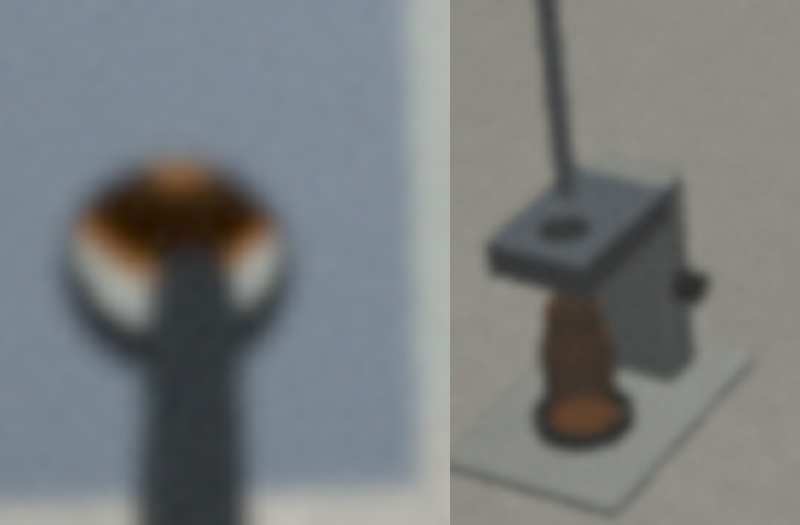

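In v4 the wrist crop has the hole centre at about (180,250) and the rod tip at about (195,283). The scene crop has the tip at (567,190) and the hole at (563,229).

Run:
```python
from h import *
w=load('w4');s=load('s4');st=robot.sense()
a=(256.97,183.8);b=(174.66,141.9)
T=tri([ray(w,*a),ray(s,*b)]);print('tip tri',T)
for z in(112,114.3,118):print(z,onz(w,*a,z),onz(s,*b,z))
print('hole w',onz(w,255.68,180.97,100),'s',onz(s,173.97,148.85,100))
print('kin tip',np.array(st['position'])+np.array(st['eef_rot'])[:,2]*125.5, np.array(st['eef_rot']).round(4).tolist())
# rod axis tilt: direction seen in scene
for z in(114,200):print(proj(s,[504,-161,z]))
```

```text
tip tri [ 501.63271676 -161.28094276  119.59072928]
112 [ 503.70274682 -161.57595771  112.        ] [ 490.58445795 -168.28799616  112.        ]
114.3 [ 503.09444748 -161.51948993  114.3       ] [ 493.92248756 -166.12696019  114.3       ]
118 [ 502.11587897 -161.42865046  118.        ] [ 499.29236128 -162.65051103  118.        ]
hole w [ 503.63325433 -163.04374735  100.        ] s [ 500.9797165  -165.34783205  100.        ]
kin tip [ 503.27489535 -161.68800352  114.23887889] [[-0.9976, 0.068, -0.0112], [0.0681, 0.9977, -0.0079], [0.0107, -0.0086, -0.9999]]
[174.40954424 144.56461561]
[170.6949661  109.61246728]
```

Tip versus hole differ by about (+0.4,-1.5) mm. I'll centre first while still above the plate.

send_rows --increments '[[[0,-1,2],0],[[0,-1,2],0],[[0,0,1],0],[[0,0,0],0]]'

```text
t: 9.95
position: [504.6, -163.1, 235.0]
eef_rot: [[-0.998, 0.068, -0.01], [0.068, 0.998, -0.008], [0.01, -0.009, -1.0]]
ft_force: [-0.0, -0.9, -1.2]
gripper_width: 0.3
```

```bash
python3 v.py 5;python3 d.py 504.5 -162.6 235
```

```text
t 10.05 pos [ 504.65 -163.11  235.13] delta tool [0.18 0.5  0.13] yaw y 86.09 z [-0.0101 -0.0084 -0.9999] F [ 0.5  0.7 -0.7] w 0.2996189426700575
```

View pics/v5.png

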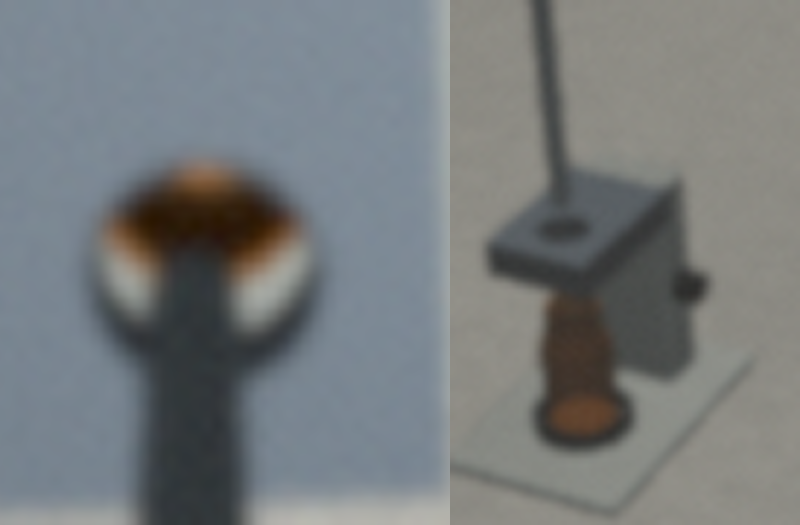

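Centred to within 1 mm: the rod is at x≈196 against hole x≈206, a -y error of about 0.8 mm. I'll fix that while descending slowly, checking the pose at each stage.

send_rows --increments '[[[0,0.6,0],0],[[0,0,4],0],[[-0.1,0.1,5],0],[[-0.1,0.1,5],0],[[0,0,0],0]]'

```text
t: 10.68
position: [504.7, -162.2, 219.8]
eef_rot: [[-0.998, 0.068, -0.011], [0.068, 0.998, -0.008], [0.01, -0.009, -1.0]]
ft_force: [-0.7, -0.2, -0.0]
gripper_width: 0.295
```

```bash
python3 d.py 504.5 -162.4 160
```

```text
t 10.675 pos [ 504.65 -162.25  219.81] delta tool [-0.46  0.37 59.81] yaw y 86.1 z [-0.0106 -0.0082 -0.9999] F [-0.7 -0.2 -0. ] w 0.29504687359074083
```

send_rows --increments '[[[0,0,4],0],[[-0.1,0.1,6],0],[[-0.1,0,6],0],[[-0.1,0,5],0],[[0,0,0],0]]'

```text
t: 11.3
position: [504.7, -162.3, 197.1]
eef_rot: [[-0.998, 0.068, -0.011], [0.068, 0.998, -0.008], [0.01, -0.009, -1.0]]
ft_force: [-0.9, 0.3, -0.1]
gripper_width: 0.296
```

```bash
python3 d.py 504.5 -162.4 160; python3 v.py 6
```

```text
t 11.3 pos [ 504.7  -162.34  197.13] delta tool [-0.19  0.25 37.13] yaw y 86.09 z [-0.0108 -0.008  -0.9999] F [-0.9  0.3 -0.1] w 0.29627429430334123
```

View pics/v6.png

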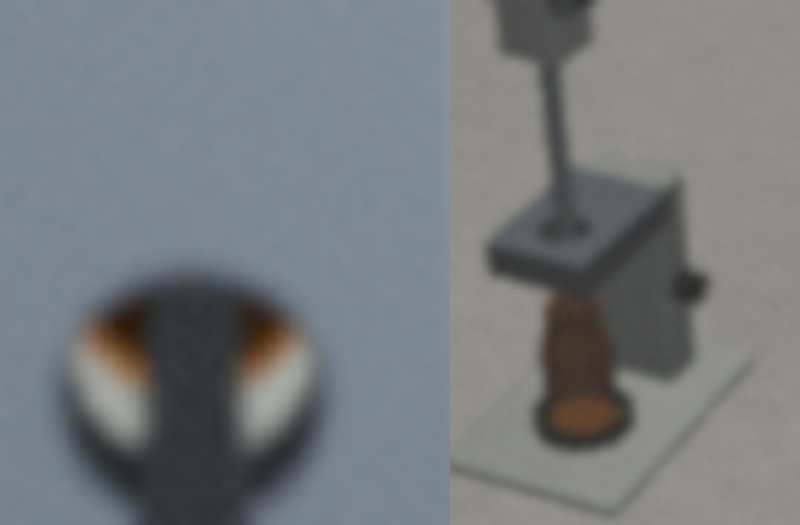

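The rod (edges 148–240) is centred in the hole (62–328) and clear on both sides, in the scene view too. Before the final drop I check tip height from the head underside edge in the scene crop, at crop corners (503,45), (550,64) and (592,42).

```bash
python3 - <<'E'
from h import *
s=load('s6')
off=np.array([173.97,148.85])-proj(s,[503.6,-163,100])
print('off',off)
R=np.array(robot.sense()['eef_rot'])
for z in(174,176.6,180):
  print(z,[((proj(s,np.array([504.2,-162.7,z])+R[:,0]*a+R[:,1]*b)+off-[155,110]+.4)*5.833+[450,0]).round(0).tolist() for a,b in((-13,-13),(-13,13),(13,13))])
E
python3 d.py 504.5 -162.4 160
```

```text
off [-0.32186435 -0.76620744]
174 [[495.0, 66.0], [554.0, 82.0], [594.0, 52.0]]
176.6 [[494.0, 60.0], [553.0, 76.0], [593.0, 46.0]]
180 [[493.0, 51.0], [553.0, 67.0], [592.0, 38.0]]
t 11.4 pos [ 504.86 -162.41  197.65] delta tool [-0.    0.33 37.65] yaw y 86.1 z [-0.0102 -0.0084 -0.9999] F [-0.1  1.2 -1.7] w 0.2972784831014042
```

Tip is about 123 mm below the TCP, so the final TCP z should be about 159.

send_rows --increments '[[[0,0,4],0],[[-0.1,0,5],0],[[0,0,5],0],[[-0.1,0.1,5],0],[[0,0,0],0]]'

```text
t: 12.02
position: [504.9, -162.5, 177.4]
eef_rot: [[-0.998, 0.068, -0.01], [0.068, 0.998, -0.008], [0.009, -0.009, -1.0]]
ft_force: [-0.1, -0.4, -0.1]
gripper_width: 0.301
```

```bash
python3 d.py 504.5 -162.4 159
```

```text
t 12.025 pos [ 504.89 -162.51  177.38] delta tool [ 0.22  0.25 18.38] yaw y 86.1 z [-0.01   -0.0084 -0.9999] F [-0.1 -0.4 -0.1] w 0.30098095054637736
```

send_rows --increments '[[[0.1,0.1,4],0],[[0,0.1,5],0],[[0,0,5],0],[[0,0,3],0],[[0,0,0],0],[[0,0,0],0]]'

```text
t: 12.78
position: [504.7, -162.5, 159.3]
eef_rot: [[-0.998, 0.068, -0.01], [0.068, 0.998, -0.009], [0.009, -0.009, -1.0]]
ft_force: [1.0, -0.5, -0.6]
gripper_width: 0.3
```

```bash
python3 d.py 504.5 -162.4 159
python3 - <<'E'
from h import *
w=shot('wrist','w7');s=shot('scene','s7')
u,v=proj(w,[503.6,-163,100]).round().astype(int);print(u,v)
a=cv2.resize(w['image'][v-25:v+20,u-20:u+20],(400,450),interpolation=cv2.INTER_CUBIC)
b=cv2.resize(s['image'][110:200,145:215],(350,450),interpolation=cv2.INTER_CUBIC)
cv2.imwrite('pics/v7.png',np.hstack([a,b])[:,:,::-1])
E
python3 d.py 504.5 -162.4 159
```

```text
t 12.775 pos [ 504.69 -162.48  159.3 ] delta tool [0.19 0.07 0.3 ] yaw y 86.09 z [-0.0099 -0.0085 -0.9999] F [ 1.  -0.5 -0.6] w 0.2995670400050387
257 205
t 12.875 pos [ 504.7  -162.49  159.36] delta tool [0.21 0.08 0.36] yaw y 86.09 z [-0.0098 -0.0086 -0.9999] F [ 0.4 -0.5 -0.2] w 0.2973551342584984
```

View pics/v7.png

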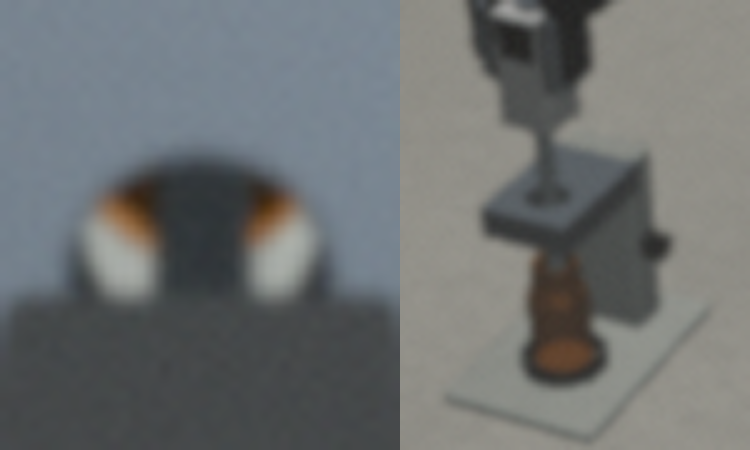

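The rod is centred in the hole (rod 204 against hole 200 in the wrist crop, 548 against 547 in the scene crop) and goes into the vial neck. The vial is upright and there is no contact force. One still second of rows isn't needed, so I hand in.

```bash
python3 -c "
from workcell import robot
print(max(abs(x) for x in robot.sense()['dq']));print(robot.sign_off())"
```

```text
0.1171670406263386
the job is handed in; nothing more can be done
None
```

I lifted the probe from the grey parking bracket and lowered its rod through the guide hole into the vial. I handed the job in at about 12.9 s with the gripper still holding the probe there.

**Centring and contact:** the last pictures show the rod within about 0.5 mm of the hole centre. The vial looked undisturbed in its nest. External force stayed at noise level, about 1 N, so I saw no sign of contact. The joints were nearly still (0.12 deg/s at most) at hand-in.

**Tip height:** I put the tip about 30 mm above the vial's underside, but the two estimates disagreed by about 3 mm. Judging from the grasp height, the tip is 125.5 mm below the TCP; the scene camera suggested about 122.5 mm. I used 123 mm.

**Tilt:** the tool leans about 0.75° from vertical. This drifted in during the moves, and the interface has no command to correct it.

**Camera mismatch:** the scene camera put the hole 2 to 3 mm away from where the wrist and top cameras put it. I relied on the wrist view, comparing rod and hole in the same picture.

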